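Put the phone handset back on its hook

ROBOT

A 6-joint arm with a two-finger parallel gripper is mounted at the origin on the work surface. World frame = base frame: x ahead of the robot, y to its left, z up, the work surface at z = 0. Lengths are in m, angles in rad, forces in N, time in s.
With the tool pointing down it reaches from about 0.4 to 0.925 m from the base axis. Payload 12.5 kg.
Tool frame: the origin (TCP) lies midway between the tips of the shut fingers; the grasp point (between the pads) lies behind it (ctrl.hold_point_z is the z of the grasp point in the tool frame, in m); z points along the fingers, y is the direction in which the jaws open and shut (so a half turn about z gives the same grasp; the last joint's range is limited). The gripper opens to 95 mm and grips with 3 to 60 N. Pads are 20 mm wide; open, the fingers measure 119 mm over their backs; the gripper's body (75 mm by 180 mm) begins 59 mm behind the grasp point.
Start: joints at [1.042, 0.491, 1.559, -0, 1.092, -0.106], TCP at [0.256, 0.57, 0.215] pointing down, gripper open.
Joint ranges: [-3.1, 3.1], [-0.84, 2.19], [0.05, 2.79], [-1.13, 4.28], [0.06, 2.93], [-2.69, 2.69]. Speed limits (rad/s): [2.22, 2.22, 2.79, 3.14, 3.14, 3.14].

INTERFACE

Orientations are given as a 3x3 rotation matrix whose columns are the frame's x, y, z axes.
In Python, from rig import ctrl gives the robot as it stands.
- The arm moves only by the shell command python3 -m pendant 'ROWS' [OPENING]. ROWS is JSON, a list of rows, each a list of 6 numbers: the shift along the tool's x, y, z in cm, then the turn, a rotation vector about the tool's x, y, z in degrees. In form: [[tx, ty, tz, rx, ry, rz], ...]. A call has exactly 10 rows; each row shifts and turns the pose as measured when the row begins, along the tool's axes as they then stand; what a row does not reach is not made up. A row lasts 1/10 s, in which the tool goes at most 50 mm and 8.59 degrees, less where a joint would pass 70% of its speed; a pose out of reach is approached as far as the arm can. A call with a gripper value outside its range is refused whole. OPENING is the opening, from 0 (shut) to 1 (fully open), set as the call begins (- or left out, the last holds). The fingers move at their own pace and stop on an object; the grip force is fixed at half the most. Time passes only in rows, so rows that do not move let the fingers close, or fill a call up. It gives the time, the measured TCP pose, the force and the opening at its end, in the units of the state.
- ctrl.get_state(): the state, without advancing time (a new reading comes with each control period).
- ctrl.get_image(name): name is "scene" or "top" or "wrist"; returns (picture, depth): 480x640x3 uint8, red, green, blue; 480x640 float32, m along the optical axis (not along the pixel's ray), 0 where there is no reading.
- ctrl.calibration(name): a dict with "vfov" (degrees; the focal length in pixels is half the picture's height over the tangent of half this angle, whatever the lens; pixels are square), "cx", "cy" (the principal point, pixels), "xyz" and "rotation" of the camera in the world. Camera axes: x right, y up, looking along -z (the intrinsics and any distortion apply to the point x, -y, -z); pixel columns grow to the right and rows downward; lengths in m; the calibration is good to about 2 mm. A picture is of the moment at which its call begins: read the wrist's pose just before it. calibration takes no time and is no camera call; for the wrist camera it gives the pose at the moment of the call.
- ctrl.finish_job(): hands the job in, once; it reports no verdict.
The state is a dict: "time_s": time; "joint_pos": joint angles; "joint_vel": joint speeds; "joint_torque": joint torques, N m; "ee_pos": TCP position; "orientation": TCP orientation; "wrist_force": force on the tool from outside, world axes, zero at the start; "ft_torque": the same for the moment, N m; "width": finger opening in m.
Only numpy, scipy, OpenCV 4.12 (cv2) and the standard library are available. Lean on these libraries where they do the work, as an engineer would, in place of code of your own. Each camera call takes 0.05 s, during which the arm holds its last target. There are 200 camera calls.

TASK

The desk phone on the supply table has been left off the hook. Pick up its handset, which lies face down among the other things, and set it down gently (do not drop it) in the phone's cradle, round earpiece end in the round well with the white switch pin, so that it lies level in both wells and keeps the pin pressed down.

Things in the scene. Friction and masses are not known exactly. Their poses are not given: they have to be found in the camera images.
- handset_mid (a point): Middle of the loose black phone handset, which stands face down like a bridge: 196 long, 46 wide, 44 mm high, 0.2 kg. A grip bar 36 wide and 24 mm high, its underside 20 mm up, joins a round ear end (diameter 46) and a square mouth end (46 x 46). The point is half-way up the bar, 32 mm above the ends' undersides; grasp across the bar. x: along it to the ear end; y: across; z: up.
- handset_ear (a point): The middle of the handset's round earpiece end, 75 mm along x from the middle of the handset and 22 mm above its underside. Axes as the handset's.
- cradle_mid (a point): Cradle of the fixed black desk phone (250 x 214 mm, top 40 mm up): two grey-floored wells, one round with the pin, one square, middles 150 mm apart, outer lips flared, 13 mm high, 9 mm play; no lip between. Point: where handset_mid lies when hung up, 32 mm above the well floors, 72 mm above the table. x: to the round ear well; y: across, keypad on -y; z: up. There, the handset's axes match these.
- hook (a joint): The hook switch: a white round pin, 12 mm in diameter, that stands 8 mm up from the floor of the round well. The value is how far it is pressed down: 0 when up, 0.008 m when flush with the well floor (at most 0.009). It is a soft spring (0.6 N) and the handset's own weight presses it flush.
Not all that is in view belongs to the job. What is shaped like the part that bears handset_mid but green is not meant.

How it is judged:
By the outcome, as a careful person would: the job done as asked, in the order asked, and still so for the second after the job is handed in, with the robot touching nothing.
It also fails if it takes over 35 s, if anything falls off the work surface, if the arm or the gripper's body presses on something with over 40 N, if the wrist force passes 120 N, or if a joint passes its speed limit or range.

## Working session

There is one attempt and no reset: what is moved stays moved. The work goes in short steps, Python scripts to look and compute and a shell command to move; the robot and the scene stay as the last step left them, time stands still between calls to the robot, and variables do not carry over. Pictures are saved under pics/ and viewed, about 8 in all and at most 12, crops included, and the job is handed in when it is done.

```bash
ls; mkdir -p pics
python3 - <<'E'
from rig import ctrl
import cv2,numpy as np
s=ctrl.get_state();print({k:np.round(v,3).tolist() for k,v in s.items()},ctrl.hold_point_z)
for n in("top","scene"):
    c=ctrl.calibration(n);print(n,c)
    im,d=ctrl.get_image(n);cv2.imwrite(f"pics/{n}0.png",im[...,::-1]);np.save(f"pics/{n}0.npy",d)
E
```

```text
pics
{'time_s': 0.0, 'joint_pos': [1.042, 0.492, 1.559, 0.0, 1.092, -0.106], 'joint_vel': [0.001, -0.0, 0.002, 0.0, -0.001, -0.001], 'joint_torque': [0.0, -61.265, -25.817, 0.069, 0.048, -0.0], 'ee_pos': [0.256, 0.57, 0.214], 'orientation': [[-0.912, 0.41, -0.001], [0.41, 0.912, -0.001], [0.0, -0.001, -1.0]], 'wrist_force': [-0.107, 0.139, 1.049], 'ft_torque': [0.01, -0.01, -0.004], 'width': 0.095} -0.0188
top {'vfov': 47.883751264259715, 'cx': 308.6684239310033, 'cy': 235.73432247951456, 'xyz': array([0.23122913, 0.01955379, 1.32461886]), 'rotation': array([[-0.01053765,  0.98193973, -0.18890031],
       [-0.99992994, -0.00932907,  0.00728596],
       [ 0.00539211,  0.18896385,  0.98196924]])}
scene {'vfov': 51.28395319369167, 'cx': 314.20878744829906, 'cy': 243.09255992015792, 'xyz': array([ 0.95431099, -0.54915633,  0.67713111]), 'rotation': array([[ 0.7743524 , -0.40750055,  0.48406782],
       [ 0.63266883,  0.48602955, -0.60291411],
       [ 0.01041657,  0.77312262,  0.63417104]])}
```

View pics/top0.png

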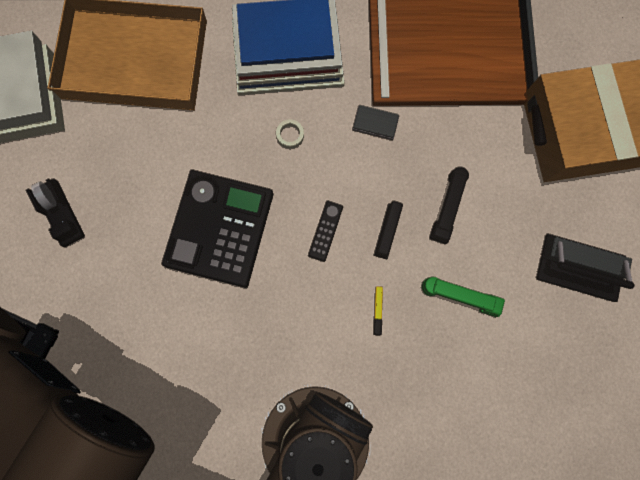

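View pics/scene0.png

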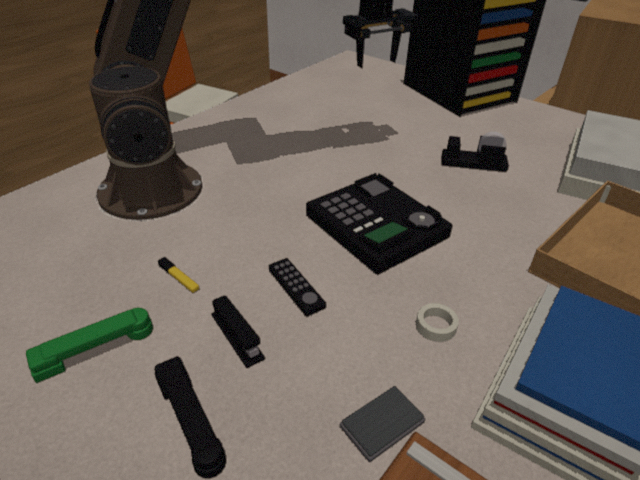

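The top view shows the black handset with its round ear end at about (458,175) and its square mouth end at (441,235). The green one at (463,296) is the decoy. The phone's round well is at (203,190) and its square well at (186,251). The scene view agrees.

```bash
cat > h.py <<'E'
import numpy as np, cv2
def cam(c):
    f=240/np.tan(np.radians(c["vfov"]/2)); return f,c["cx"],c["cy"],np.array(c["xyz"]),np.array(c["rotation"])
def rays(c,uv):
    f,cx,cy,o,R=cam(c); uv=np.atleast_2d(uv).astype(float)
    return np.c_[(uv[:,0]-cx)/f,-(uv[:,1]-cy)/f,-np.ones(len(uv))]@R.T
def plane(c,uv,z):
    r=rays(c,uv); o=cam(c)[3]; return o+r*((z-o[2])/r[:,2])[:,None]
def cloud(c,d):
    v,u=np.mgrid[:480,:640]; P=cam(c)[3]+rays(c,np.c_[u.ravel(),v.ravel()])*d.reshape(-1,1)
    P=P.reshape(480,640,3).copy(); P[d==0]=np.nan; return P
def rect(xy):
    (x,y),(w,h),a=cv2.minAreaRect((np.asarray(xy)*1000).astype(np.float32))
    if w<h: w,h,a=h,w,a+90
    return np.round([x,y,w,h,a],1)
E
python3 - <<'E'
from h import *
from rig import ctrl
rois={"top":dict(hs=(425,160,475,250),phone=(155,165,280,290),rw=(190,177,217,204),sq=(170,236,202,268)),
"scene":dict(hs=(145,345,235,478),phone=(300,170,455,272),rw=(400,205,440,232),sq=(355,175,395,198))}
for n,r in rois.items():
    c=ctrl.calibration(n); im=cv2.imread(f"pics/{n}0.png"); P=cloud(c,np.load(f"pics/{n}0.npy")); g=im.max(2)
    x0,y0,x1,y1=r["hs"]; p=P[y0:y1,x0:x1]; m=g[y0:y1,x0:x1]<60
    z=p[...,2][m]; print(n,"hs z pct",np.nanpercentile(z,[2,25,50,75,98]).round(4))
    q=p[m]; q=q[(q[:,2]>.036)&(q[:,2]<.06)]; print(" hs cloud rect",rect(q[:,:2]),len(q))
    k=m.astype(np.uint8); k=(cv2.connectedComponents(k)[1]); l=np.argmax(np.bincount(k[k>0])); vu=np.argwhere(k==l)
    for zz in(0.022,0.044): print(" sil",zz,rect(plane(c,np.c_[vu[:,1]+x0,vu[:,0]+y0],zz)[:,:2]))
    x0,y0,x1,y1=r["phone"]; q=P[y0:y1,x0:x1][g[y0:y1,x0:x1]<60]; print(" phone z",np.nanpercentile(q[:,2],[25,50,75,95]).round(4)); q=q[(q[:,2]>.033)&(q[:,2]<.048)]; print(" phone rect",rect(q[:,:2]))
    for w in("rw","sq"):
        x0,y0,x1,y1=r[w]; s=g[y0:y1,x0:x1]; t,m=cv2.threshold(s,0,1,cv2.THRESH_OTSU)
        l,L,st,_=cv2.connectedComponentsWithStats(m); i=1+np.argmax(st[1:,4]); vu=np.argwhere(L==i); X=plane(c,np.c_[vu[:,1]+x0,vu[:,0]+y0],.04)
        print(" ",w,t,len(vu),"mean px",(vu.mean(0)[::-1]+[x0,y0]).round(1),"mean",X.mean(0).round(4),rect(X[:,:2]),"z",np.nanmedian(P[y0:y1,x0:x1,2][L==i]).round(4))
E
```

```text
top hs z pct [0.0135 0.0395 0.043  0.0453 0.049 ]
 hs cloud rect [ 558.3 -340.1  190.2   42.8  160.6] 1120
 sil 0.022 [ 559.4 -341.9  201.9   48.2  159.9]
 sil 0.044 [ 553.9 -335.8  198.5   47.4  159.9]
 phone z [0.0392 0.0413 0.0437 0.0542]
 phone rect [503.3 231.2 248.  212.9 165.1]
  rw 63.0 364 mean px [202.3 191.1] mean [0.5926 0.2702 0.04  ] [592.8 269.8  51.9  50.8  89.5] z 0.0419
  sq 61.0 436 mean px [184.1 250.7] mean [0.4445 0.3098 0.04  ] [444.4 309.7  50.7  50.3  75.3] z 0.0415
scene hs z pct [0.0103 0.0387 0.042  0.0434 0.0452]
 hs cloud rect [ 561.3 -345.9  191.4   41.1  160. ] 2992
 sil 0.022 [ 559.7 -346.   213.1   45.5  160.2]
 sil 0.044 [ 573.  -352.8  206.    44.   160.2]
 phone z [0.0351 0.0379 0.0394 0.052 ]
 phone rect [506.8 226.7 250.6 212.4 165.3]
  rw 55.0 267 mean px [421.5 218.5] mean [0.5918 0.2689 0.04  ] [592.2 268.8  51.4  48.3 169.7] z 0.0388
  sq 59.0 233 mean px [374.7 187.2] mean [0.446  0.3063 0.04  ] [444.9 305.9  50.1  47.9 165. ] z 0.0385
```

Both views agree on these positions:

| Item | Position or angle | Check |
|---|---|---|
| Handset middle | about (0.560, -0.343) | top at 0.044 |
| Handset x axis | -20° | – |
| Cradle middle | about (0.5185, 0.289) | well spacing 152 mm against 150 given |
| Cradle x axis | -14.7° | – |

I'll move over the phone first, so the wrist camera can refine the cradle on the way.

```bash
python3 -m pendant '[[-3.9,-1.6,-1,0,0,-1],[-3.9,-1.6,-1,0,0,-1],[-3.9,-1.6,-1,0,0,-1],[-3.9,-1.6,-1,0,0,-1],[-3.9,-1.6,-1,0,0,0],[-3.9,-1.6,-1,0,0,0],[-3.9,-1.6,-1,0,0,0],[-3.9,-1.6,-1,0,0,0],[-3.9,-1.6,0,0,0,0],[0,0,0,0,0,0]]' 0.8
python3 - <<'E'
from h import *
from rig import ctrl
s=ctrl.get_state();print(s["ee_pos"],s["orientation"].round(3) if hasattr(s["orientation"],"round") else s["orientation"],s["time_s"],s["joint_vel"])
c=ctrl.calibration("wrist");im,d=ctrl.get_image("wrist");print(c)
np.savez("pics/w1.npz",d=d,**c);cv2.imwrite("pics/w1.png",im[...,::-1])
E
```

```text
time_s: 1.1
ee_pos: [0.5402, 0.2985, 0.2935]
orientation: [[-0.941, 0.339, -0.005], [0.339, 0.941, -0.006], [0.002, -0.007, -1.0]]
wrist_force: [-1.5, 0.8, -0.2]
width: 0.0759
[0.54018854 0.29853674 0.29346688] [[-0.941  0.339 -0.005]
 [ 0.339  0.941 -0.006]
 [ 0.002 -0.007 -1.   ]] 1.1 [ 0.03736692 -0.02209291  0.01799226  0.02024093  0.00862857  0.03218458]
{'vfov': 68.18155315119148, 'cx': 321.3152600268789, 'cy': 237.37152568672252, 'xyz': array([0.47527897, 0.32273844, 0.46420994]), 'rotation': array([[ 0.33821849, -0.91253022, -0.22999315],
       [ 0.94104104,  0.32611622,  0.0899443 ],
       [-0.00707239, -0.24685382,  0.96902692]])}
```

View pics/w1.png

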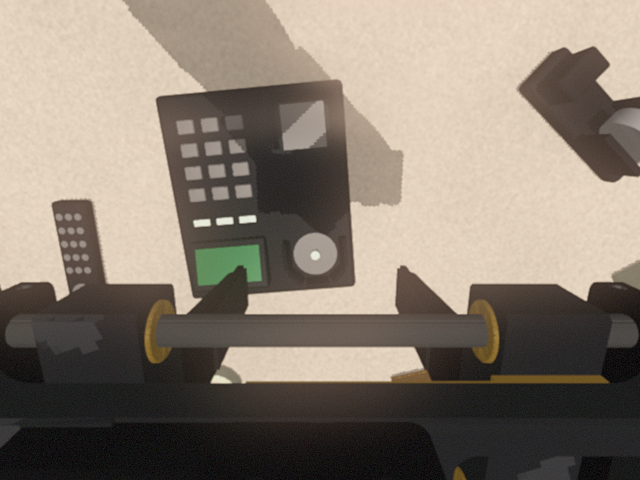

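The wrist view shows the round well and pin at (315,254) and the square well, partly shaded, at (303,127). Next I compute the cradle from this picture while moving to the handset.

```bash
python3 - <<'E'
from h import *
z=np.load("pics/w1.npz");c={k:z[k] for k in z.files};im=cv2.imread("pics/w1.png");g=im.max(2);P=cloud(c,z["d"])
cs=[]
for n,(x0,y0,x1,y1),t in(("rw",(285,226,345,284),90),("sq",(268,92,338,162),52)):
    m=(g[y0:y1,x0:x1]>t).astype(np.uint8); L=cv2.connectedComponentsWithStats(m); i=1+np.argmax(L[2][1:,4]); vu=np.argwhere(L[1]==i)
    X=plane(c,np.c_[vu[:,1]+x0,vu[:,0]+y0],.04); r=rect(X[:,:2]); print(n,r,len(vu),np.nanmedian(P[y0:y1,x0:x1,2][L[1]==i]).round(4)); cs.append(r[:2])
d=cs[0]-cs[1];print((cs[0]+cs[1])/2,np.hypot(*d),np.degrees(np.arctan2(d[1],d[0])))
print("pin",plane(c,[[315,255.5]],.048))
E
python3 -m pendant '[[-1.9,-4.2,0,0,0,0],[-1.9,-4.2,0,0,0,0],[-1.9,-4.2,0,0,0,0],[-1.9,-4.2,0,0,0,0],[-1.9,-4.2,0,0,0,0],[-1.9,-4.2,0,0,0,0],[-1.9,-4.2,0,0,0,0],[-1.9,-4.2,0,0,0,0],[-1.9,-4.2,0,0,0,0],[-1.9,-4.2,0,0,0,0]]'
```

```text
rw [593.6 270.2  57.9  55.8  69.1] 1583 0.041
sq [446.3 306.8  80.4  75.5  70.2] 4613 0.0414
[519.95 288.5 ] 151.77895110982948 -13.953843074813143
pin [[0.59306373 0.26904052 0.048     ]]
time_s: 2.15
ee_pos: [0.5738, -0.1613, 0.293]
orientation: [[-0.947, 0.322, -0.01], [0.322, 0.947, -0.003], [0.009, -0.006, -1.0]]
wrist_force: [0.2, 0.8, 1.6]
width: 0.0763
```

```bash
python3 -m pendant '[[-1.4,-3.4,0,0,0,0],[-1.4,-3.4,0,0,0,0],[-1.4,-3.4,0,0,0,0],[-1.4,-3.4,0,0,0,0],[-1.4,-3.4,0,0,0,0.5],[0,0,0,0,0,0.5],[0,0,0,0,0,0],[0,0,0,0,0,0],[0,0,0,0,0,0],[0,0,0,0,0,0]]'
python3 - <<'E'
from h import *
from rig import ctrl
s=ctrl.get_state();print(s["ee_pos"],s["orientation"].round(4))
c=ctrl.calibration("wrist");im,d=ctrl.get_image("wrist")
np.savez("pics/w2.npz",d=d,**c);cv2.imwrite("pics/w2.png",im[...,::-1])
E
```

```text
time_s: 3.15
ee_pos: [0.5865, -0.3453, 0.2903]
orientation: [[-0.943, 0.334, -0.015], [0.334, 0.943, 0.002], [0.014, -0.003, -1.0]]
wrist_force: [0.2, 0.8, -0.9]
width: 0.0758
[ 0.58648163 -0.34528304  0.29026381] [[-0.9425  0.3338 -0.0146]
 [ 0.3338  0.9426  0.0019]
 [ 0.0144 -0.0031 -0.9999]]
```

View pics/w2.png

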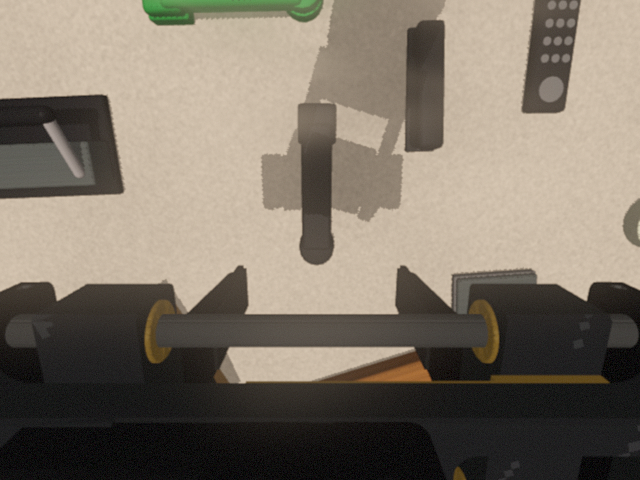

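The wrist view shows the handset at u≈317, v 103–264, nearly aligned with the tool and with the ear end at the bottom. I'll measure it.

Run:
```python
from h import *
z=np.load("pics/w2.npz");c={k:z[k] for k in z.files};im=cv2.imread("pics/w2.png");g=im.max(2);P=cloud(c,z["d"])
x0,y0,x1,y1=285,95,350,275
m=(g[y0:y1,x0:x1]<75).astype(np.uint8); L=cv2.connectedComponentsWithStats(m); i=1+np.argmax(L[2][1:,4]); vu=np.argwhere(L[1]==i)
for zz in(0.03,0.044): print(zz,rect(plane(c,np.c_[vu[:,1]+x0,vu[:,0]+y0],zz)[:,:2]),len(vu))
q=P[y0:y1,x0:x1][L[1]==i];q=q[(q[:,2]>.036)&(q[:,2]<.06)];print(rect(q[:,:2]),np.median(q[:,2]))
s=np.median
for v in range(110,262,15):
    u=np.flatnonzero(m[v-y0]);u=u[np.abs(u+x0-317)<25];print(v,plane(c,[[u.mean()+x0,v]],.044)[0,:2].round(4),len(u))
```

```text
0.03 [ 558.7 -343.6   89.    34.1  160.9] 1756
0.044 [ 557.5 -342.9   86.1   32.9  160.9] 1756
[ 557.5 -342.9   86.    33.1  160.9] 0.044366471546497865
110 [nan nan] 0
125 [nan nan] 0
140 [nan nan] 0
155 [ 0.5249 -0.3292] 23
170 [ 0.5402 -0.3366] 29
185 [ 0.5565 -0.3424] 29
200 [ 0.5733 -0.3478] 28
215 [ 0.5928 -0.3464] 8
230 [nan nan] 0
245 [nan nan] 0
260 [nan nan] 0<stdin>:9: RuntimeWarning: Mean of empty slice.
  ret = ret.dtype.type(ret / rcount)
```

Run:
```python
from h import *
z=np.load("pics/w2.npz");c={k:z[k] for k in z.files};g=cv2.imread("pics/w2.png").max(2);P=cloud(c,z["d"])
x0,y0,x1,y1=285,95,350,275
for t in(95,115):
    m=(g[y0:y1,x0:x1]<t)&(P[y0:y1,x0:x1,2]>.02)
    q=P[y0:y1,x0:x1][m];k=q[(q[:,2]>.034)&(q[:,2]<.055)]; r=rect(k[:,:2]);print(t,r,np.median(k[:,2]))
a=np.radians(160.3);e=np.array([-np.cos(a),-np.sin(a)]);n=np.array([-e[1],e[0]]);b=k[:,:2]@e
for lo in np.arange(b.min()+.005,b.max(),.025):
    w=k[(b>lo)&(b<lo+.012)][:,:2]; s=w@n; mid=(np.percentile(s,1)+np.percentile(s,99))/2; print(round(lo,3),mid.round(4),np.ptp(s).round(4))
print("mid along",(b.min()+b.max())/2, "pos",e*(b.min()+b.max())/2+n*np.median(k[:,:2]@n))
```

```text
95 [ 576.1 -349.2  152.9   39.8  159.9] 0.044164703140341766
115 [ 560.6 -343.2  189.    41.2  160.2] 0.0440892555278497
0.554 -0.1157 0.0024
0.579 -0.1344 0.0405
0.604 -0.1349 0.035
0.629 -0.1348 0.0354
0.654 -0.1342 0.0347
0.679 -0.1348 0.0339
0.704 -0.1343 0.0398
0.729 -0.1343 0.0298
mid along 0.6434790588545194 pos [ 0.56075143 -0.34277581]
```

```bash
python3 -m pendant '[[0,0,0,-0.2,-0.8,0.3],[0.6,-0.16,3,0,0,0],[0.6,-0.16,3,0,0,0],[0.6,-0.16,3,0,0,0],[0.7,-0.16,3,0,0,0],[0,0,3,0,0,0],[0,0,3,0,0,0],[0,0,2.5,0,0,0],[0,0,1,0,0,0],[0,0,0,0,0,0]]'; python3 -c "
from rig import ctrl
s=ctrl.get_state();print(s['ee_pos'],s['orientation'].round(4))"
```

```text
time_s: 4.2
ee_pos: [0.5625, -0.341, 0.0722]
orientation: [[-0.941, 0.339, 0.013], [0.339, 0.941, -0.005], [-0.014, -0.0, -1.0]]
wrist_force: [0.0, -0.0, 0.3]
width: 0.0764
[ 0.56248364 -0.3409998   0.0722129 ] [[-9.408e-01  3.388e-01  1.280e-02]
 [ 3.388e-01  9.409e-01 -5.100e-03]
 [-1.370e-02 -5.000e-04 -9.999e-01]]
```

```bash
python3 -m pendant '[[0.1,-0.25,0.5,0,0.6,0],[0,0,1,0,0,0],[0,0,1,0,0,0],[0,0,1,0,0,0],[0,0,1,0,0,0],[0,0,0.8,0,0,0],[0,0,0.5,0,0,0],[0,0,0,0,0,0],[0,0,0,0,0,0],[0,0,0,0,0,0]]'; python3 -c "
from rig import ctrl
s=ctrl.get_state();print(s['ee_pos'],s['orientation'].round(4))"
```

```text
time_s: 5.2
ee_pos: [0.5625, -0.3444, 0.013]
orientation: [[-0.941, 0.339, 0.007], [0.339, 0.941, -0.005], [-0.008, -0.002, -1.0]]
wrist_force: [0.4, 0.3, 0.1]
width: 0.0761
[ 0.56248219 -0.34443384  0.01300765] [[-0.9408  0.3389  0.0067]
 [ 0.3389  0.9408 -0.0045]
 [-0.0079 -0.002  -1.    ]]
```

```bash
python3 -m pendant '[[0,0,0,0,0.4,0],[0,0,0,0,0,0],[0,0,0,0,0,0],[0,0,0,0,0,0],[0,0,0,0,0,0],[0,0,0,0,0,0],[0,0,0,0,0,0],[0,0,0,0,0,0],[0,0,0,0,0,0],[0,0,0,0,0,0]]' 0; python3 -m pendant '[[0,0,-1,0,0,0],[0,0,-2,0,0,0],[0,0,-3,0,0,0],[0,0,-3,0,0,0],[0,0,-3,0,0,0],[0,0,-3,0,0,0],[0,0,-2,0,0,0],[0,0,0,0,0,0],[0,0,0,0,0,0],[0,0,0,0,0,0]]';  python3 - <<'E'
from h import *
from rig import ctrl
s=ctrl.get_state();print(s["ee_pos"],s["orientation"].round(4))
c=ctrl.calibration("wrist");im,d=ctrl.get_image("wrist")
np.savez("pics/w3.npz",d=d,ee=s["ee_pos"],R=s["orientation"],**c);cv2.imwrite("pics/w3.png",im[...,::-1])
E
```

```text
time_s: 6.2
ee_pos: [0.563, -0.3447, 0.0143]
orientation: [[-0.941, 0.339, 0.001], [0.339, 0.941, -0.003], [-0.002, -0.003, -1.0]]
wrist_force: [0.9, -0.6, 0.1]
width: 0.0355
time_s: 7.2
ee_pos: [0.561, -0.3428, 0.192]
orientation: [[-0.941, 0.339, -0.003], [0.339, 0.941, -0.0], [0.003, -0.001, -1.0]]
wrist_force: [-0.3, -0.3, -1.5]
width: 0.0357
[ 0.56095259 -0.34283887  0.19204413] [[-9.408e-01  3.389e-01 -2.800e-03]
 [ 3.389e-01  9.408e-01 -3.000e-04]
 [ 2.500e-03 -1.200e-03 -1.000e+00]]
```

View pics/w3.png

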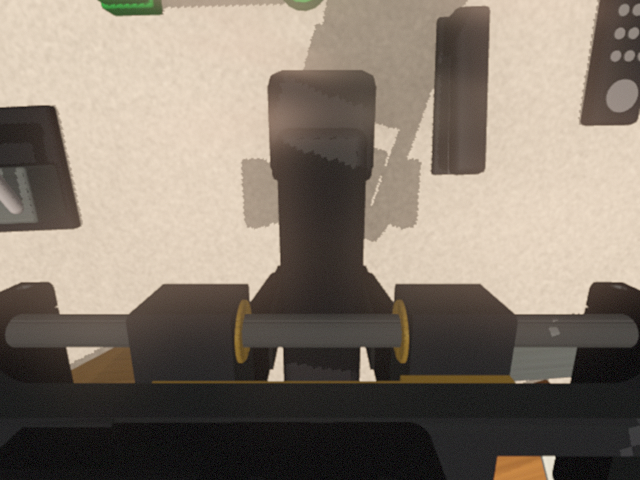

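The handset is held by the bar, with a width of 35.7 mm and the mouth end visible at (322,120). I'll check its pose in the hand from the depth image.

Run:
```python
from h import *
z=np.load("pics/w3.npz");c={k:z[k] for k in z.files};g=cv2.imread("pics/w3.png").max(2);P=cloud(c,z["d"])
T=(P-z["ee"])@z["R"]
t=T[65:270,262:382].reshape(-1,3);t=t[(np.abs(t[:,2]+.0308)<.012)]
for lo in np.arange(.02,.11,.01):
    w=t[(t[:,0]>lo)&(t[:,0]<lo+.01)]
    if len(w)>20: print(round(lo,2),len(w),"z",np.median(w[:,2]).round(4),"y",((np.percentile(w[:,1],1)+np.percentile(w[:,1],99))/2).round(4),np.ptp(np.percentile(w[:,1],[1,99])).round(4))
print("end x",np.percentile(t[:,0],[99,99.8]))
```

```text
0.02 1908 z -0.0301 y -0.0003 0.035
0.03 2025 z -0.0301 y -0.0005 0.035
0.04 2131 z -0.0302 y -0.0004 0.035
0.05 2311 z -0.0301 y -0.0004 0.0362
0.06 2664 z -0.03 y -0.0004 0.0414
0.07 2842 z -0.0276 y -0.0004 0.0418
0.08 2955 z -0.0262 y -0.0004 0.0417
0.09 2204 z -0.0256 y -0.0005 0.0402
end x [0.09716216 0.09833319]
```

The handset is level and yaw-aligned in the hand: its middle is about 2 mm along tool +x and its underside is 13.9 mm past the TCP. The target TCP is therefore about (0.521, 0.288), with z about 0.054 at contact and a further turn of about -5°.

```bash
python3 -m pendant '[[1,2.3,0,0,0,0],[1.8,4.1,0,0,0,0],[1.8,4.1,0,0,0,0],[1.8,4.1,0,0,0,0],[1.8,4.1,0,0,0,0],[1.8,4.1,0,0,0,0],[1.8,4.1,0,0,0,0],[1.8,4.1,0,0,0,0],[1.8,4.1,0,0,0,0],[1.8,4.1,0,0,0,0]]'; python3 -m pendant '[[1.8,4.1,0,0,0,0],[1.8,4.1,0,0,0,0],[1.8,4.1,0,0,0,0],[1.5,3.4,0,0,0,0],[0,0,0,0,0,-2.5],[0,0,0,0,0,-2.5],[0,0,0,0,0,0],[0,0,0,0,0,0],[0,0,0,0,0,0],[0,0,0,0,0,0]]';python3 -c "
from rig import ctrl
s=ctrl.get_state();print(s['ee_pos'],s['orientation'].round(4))"
```

```text
time_s: 8.25
ee_pos: [0.5273, 0.0952, 0.1806]
orientation: [[-0.937, 0.348, -0.021], [0.347, 0.938, 0.005], [0.021, -0.002, -1.0]]
wrist_force: [1.2, -0.7, -1.9]
width: 0.0361
time_s: 9.25
ee_pos: [0.511, 0.2784, 0.1718]
orientation: [[-0.965, 0.258, -0.036], [0.258, 0.966, 0.0], [0.034, -0.009, -0.999]]
wrist_force: [-0.0, -0.1, -2.5]
width: 0.0354
[0.5110191  0.27837218 0.17184059] [[-9.654e-01  2.583e-01 -3.550e-02]
 [ 2.584e-01  9.660e-01  5.000e-04]
 [ 3.450e-02 -8.700e-03 -9.994e-01]]
```

```bash
python3 -m pendant '[[0,0,0,-0.5,-1.9,-0.2],[0,0,0,0,0,0],[-0.4,0.6,0.5,0,0,0],[-0.3,0.6,1,0,0,0],[0,0,1.5,0,0,0],[0,0,1.5,0,0,0],[0,0,1,0,0,0],[0,0,0.5,0,0,0],[0,0,0,0,0,0],[0,0,0,0,0,0]]';python3 - <<'E'
from h import *
from rig import ctrl
s=ctrl.get_state();print(s["ee_pos"],s["orientation"].round(4))
c=ctrl.calibration("wrist");im,d=ctrl.get_image("wrist")
np.savez("pics/w4.npz",d=d,ee=s["ee_pos"],R=s["orientation"],**c);cv2.imwrite("pics/w4.png",im[...,::-1])
im,d=ctrl.get_image("scene");cv2.imwrite("pics/s4.png",cv2.resize(im[130:310,280:520,::-1],None,fx=3,fy=3));np.save("pics/s4.npy",d)
E
```

```text
time_s: 10.25
ee_pos: [0.5241, 0.2892, 0.1063]
orientation: [[-0.966, 0.26, -0.004], [0.26, 0.966, 0.001], [0.004, -0.0, -1.0]]
wrist_force: [-0.3, -0.6, -2.5]
width: 0.0357
[0.52414762 0.28917807 0.10630192] [[-9.657e-01  2.595e-01 -3.600e-03]
 [ 2.595e-01  9.657e-01  6.000e-04]
 [ 3.600e-03 -4.000e-04 -1.000e+00]]
```

View pics/s4.png

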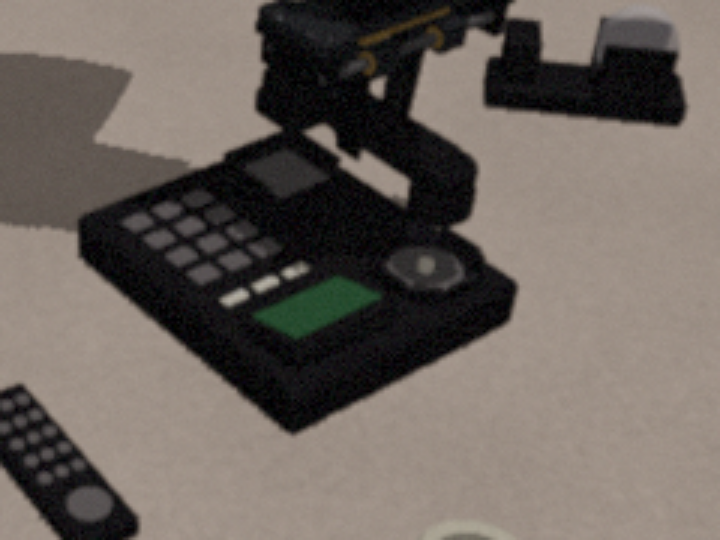

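View pics/w4.png

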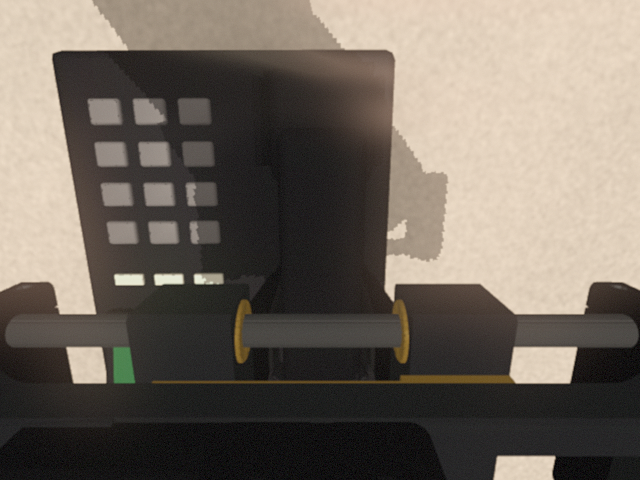

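Both views show the handset square to the phone and over the wells, with the ear end above the round well. As a same-camera cross-check, I'll measure the phone's edges in the tool frame from the wrist view.

Run:
```python
from h import *
z=np.load("pics/w4.npz");c={k:z[k] for k in z.files};P=cloud(c,z["d"]);T=(P-z["ee"])@z["R"]
top=(P[...,2]>.033)&(P[...,2]<.047)
p=T[top&(np.arange(480)[:,None]<280)]
print("phone top z",np.median(P[top][:,2]))
for lo in(.05,.07,.09,.11):
    w=p[(p[:,0]>lo)&(p[:,0]<lo+.01)]; print(lo,"y",np.percentile(w[:,1],[.5,99.5]).round(4))
for lo in(-.14,-.11,-.08,.0,.02):
    w=p[(p[:,1]>lo)&(p[:,1]<lo+.02)]; print("y",lo,"xmax",np.percentile(w[:,0],99.7).round(4))
h=T[(P[...,2]>.1)&(np.arange(480)[:,None]<280)&(np.abs(np.arange(640)-325)<70)];w=h[(h[:,0]>.05)&(np.abs(h[:,2]+.029)<.01)];print("hs end",np.percentile(w[:,0],[99,99.8]),np.percentile(w[:,1],[.5,99.5]))
w2=np.load("pics/w1.npz");c1={k:w2[k] for k in w2.files};P=cloud(c1,w2["d"]);m=(P[...,2]>.033)&(P[...,2]<.047)&(np.arange(480)[:,None]<300)&(np.abs(np.arange(640)-260)<110)
print("phone rect w1",rect(P[m][:,:2]))
```

```text
phone top z 0.04062871127529527
0.05 y [-0.1652  0.0445]
0.07 y [-0.1655  0.0445]
0.09 y [-0.1655  0.0445]
0.11 y [-0.1655  0.0444]
y -0.14 xmax 0.1274
y -0.11 xmax 0.1274
y -0.08 xmax 0.1273
y 0.0 xmax 0.1274
y 0.02 xmax 0.1273
hs end [0.09769859 0.09842357] [-0.02141608  0.02062284]
phone rect w1 [504.7 231.9 248.9 212.9 165.1]
```

The edges are parallel to the tool within 0.1°, and the cross-check puts the handset within about 2 mm of the cradle. I'll make a small shift of about +1.8 mm in x and -1 mm in y, then go down slowly.

```bash
python3 -m pendant '[[0.18,-0.1,0,0,-0.2,0],[0,0,0.4,0,0,0],[0,0,0.8,0,0,0],[0,0,0.8,0,0,0],[0,0,0.8,0,0,0],[0,0,0.6,0,0,0],[0,0,0.3,0,0,0],[0,0,0.2,0,0,0],[0,0,0,0,0,0],[0,0,0,0,0,0]]';python3 -c "
from rig import ctrl
s=ctrl.get_state();print(s['ee_pos'],s['orientation'].round(4))"
```

```text
time_s: 11.35
ee_pos: [0.5223, 0.2887, 0.0649]
orientation: [[-0.966, 0.26, 0.002], [0.26, 0.966, 0.0], [-0.002, 0.001, -1.0]]
wrist_force: [0.4, 1.0, -2.1]
width: 0.0357
[0.52230865 0.28874264 0.06486248] [[-9.657e-01  2.595e-01  1.800e-03]
 [ 2.595e-01  9.657e-01  2.000e-04]
 [-1.600e-03  7.000e-04 -1.000e+00]]
```

```bash
python3 -m pendant '[[0,0,0.2,0,0,0],[0,0,0.2,0,0,0],[0,0,0.2,0,0,0],[0,0,0.15,0,0,0],[0,0,0.1,0,0,0],[0,0,0.1,0,0,0],[0,0,0,0,0,0],[0,0,0,0,0,0],[0,0,0,0,0,0],[0,0,0,0,0,0]]';python3 -c "
from rig import ctrl
s=ctrl.get_state();print(s['ee_pos'],s['orientation'].round(4),s['wrist_force'],s['ft_torque'])"
```

```text
time_s: 12.35
ee_pos: [0.5227, 0.2889, 0.0555]
orientation: [[-0.966, 0.26, 0.003], [0.26, 0.966, 0.001], [-0.003, 0.002, -1.0]]
wrist_force: [0.1, 0.4, -2.3]
width: 0.0357
[0.5227111  0.28892242 0.05545314] [[-9.657e-01  2.595e-01  3.200e-03]
 [ 2.596e-01  9.657e-01  8.000e-04]
 [-2.900e-03  1.600e-03 -1.000e+00]] [ 0.1127852   0.44324173 -2.3378244 ] [0.02828951 0.0459461  0.00547414]
```

```bash
python3 -m pendant '[[0,0,0.05,0,0.2,0],[0,0,0.05,0,0,0],[0,0,0.05,0,0,0],[0,0,0.03,0,0,0],[0,0,0,0,0,0],[0,0,0,0,0,0],[0,0,0,0,0,0],[0,0,0,0,0,0],[0,0,0,0,0,0],[0,0,0,0,0,0]]'
```

```text
time_s: 13.35
ee_pos: [0.5228, 0.289, 0.0544]
orientation: [[-0.966, 0.259, 0.0], [0.259, 0.966, 0.002], [0.0, 0.002, -1.0]]
wrist_force: [-0.1, -0.4, 0.5]
width: 0.0357
```

```bash
python3 -m pendant '[[0,0,0.05,0,0,0],[0,0,0.05,0,0,0],[0,0,0,0,0,0],[0,0,0,0,0,0],[0,0,0,0,0,0],[0,0,0,0,0,0],[0,0,0,0,0,0],[0,0,0,0,0,0],[0,0,0,0,0,0],[0,0,0,0,0,0]]'
```

```text
time_s: 14.35
ee_pos: [0.5228, 0.289, 0.0543]
orientation: [[-0.966, 0.259, 0.001], [0.259, 0.966, 0.002], [-0.0, 0.002, -1.0]]
wrist_force: [-1.2, -0.2, 1.5]
width: 0.0361
```

It is seated: z has stopped at 0.0543 and the force has turned upward. I'll release, back off and look.

```bash
python3 -m pendant '[[0,0,0,0,0,0],[0,0,0,0,0,0],[0,0,0,0,0,0],[0,0,0,0,0,0],[0,0,0,0,0,0],[0,0,0,0,0,0],[0,0,0,0,0,0],[0,0,0,0,0,0],[0,0,0,0,0,0],[0,0,0,0,0,0]]' 0.8; python3 -m pendant '[[0,0,-1,0,0,0],[0,0,-2,0,0,0],[0,0,-3,0,0,0],[0,0,-4,0,0,0],[0,0,-4,0,0,0],[0,0,-4,0,0,0],[0,0,-3,0,0,0],[0,0,0,0,0,0],[0,0,0,0,0,0],[0,0,0,0,0,0]]'
python3 - <<'E'
from h import *
from rig import ctrl
c=ctrl.calibration("wrist");im,d=ctrl.get_image("wrist")
np.savez("pics/w5.npz",d=d,**c);cv2.imwrite("pics/w5.png",im[...,::-1])
im2,d2=ctrl.get_image("scene");np.save("pics/s5.npy",d2);b=cv2.resize(im2[130:310,280:520,::-1],None,fx=2.5,fy=2.5)
a=cv2.resize(im[...,::-1],(600,450));a=a[:,100:];cv2.imwrite("pics/s5.png",b)
cc=ctrl.calibration("scene")
for n,c,d in(("w",c,d),("s",cc,d2)):
    P=cloud(c,d); q=P.reshape(-1,3); o=np.array([.5195,.2885]);a=np.radians(-14.9);ex=np.array([np.cos(a),np.sin(a)]);ey=np.array([-ex[1],ex[0]])
    X=(q[:,:2]-o)@np.c_[ex,ey]; k=(q[:,2]>.066)&(q[:,2]<.1)&(np.abs(X[:,0])<.12)&(np.abs(X[:,1])<.045); 
    print(n,k.sum(),"x",np.percentile(X[k,0],[.5,99.5]).round(4))
    for lo in np.arange(-.10,.1,.02):
        w=k&(X[:,0]>lo)&(X[:,0]<lo+.02)
        if w.sum()>20: print(round(lo,2),w.sum(),"z",np.median(q[w,2]).round(4),"y",np.percentile(X[w,1],[2,98]).round(4))
E
```

```text
time_s: 15.35
ee_pos: [0.5233, 0.2892, 0.0541]
orientation: [[-0.966, 0.259, 0.001], [0.259, 0.966, 0.003], [-0.001, 0.003, -1.0]]
wrist_force: [-0.2, -0.7, 0.7]
width: 0.076
time_s: 16.35
ee_pos: [0.5216, 0.2881, 0.2778]
orientation: [[-0.966, 0.259, 0.003], [0.259, 0.966, 0.003], [-0.002, 0.004, -1.0]]
wrist_force: [-0.7, 0.3, -0.2]
width: 0.0764
w 6370 x [-0.0944  0.0924]
-0.1 659 z 0.0799 y [-0.0186  0.0214]
-0.08 894 z 0.0822 y [-0.019   0.0218]
-0.06 728 z 0.0843 y [-0.0165  0.0191]
-0.04 695 z 0.0843 y [-0.0162  0.0187]
-0.02 665 z 0.0842 y [-0.0165  0.019 ]
0.0 627 z 0.0843 y [-0.0157  0.0181]
0.02 594 z 0.0843 y [-0.0159  0.0183]
0.04 590 z 0.0842 y [-0.0161  0.0185]
0.06 579 z 0.0833 y [-0.0188  0.0208]
0.08 339 z 0.0802 y [-0.0166  0.0189]
s 1145 x [-0.0907  0.0976]
-0.1 59 z 0.0773 y [-0.0228  0.0161]
-0.08 87 z 0.0782 y [-0.0226  0.0137]
-0.06 116 z 0.0805 y [-0.0222  0.0138]
-0.04 110 z 0.0813 y [-0.0195  0.0128]
-0.02 115 z 0.0811 y [-0.0195  0.0146]
0.0 120 z 0.0807 y [-0.0203  0.0145]
0.02 121 z 0.0811 y [-0.0203  0.0137]
0.04 125 z 0.0806 y [-0.0204  0.0142]
0.06 145 z 0.0795 y [-0.0219  0.016 ]
0.08 146 z 0.0763 y [-0.0224  0.0135]
```

View pics/s5.png

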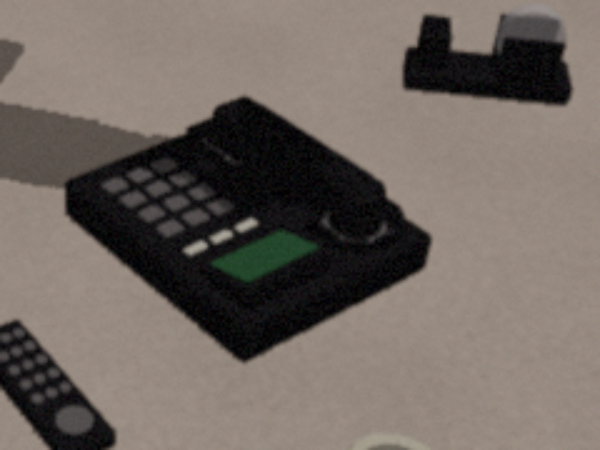

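View pics/w5.png

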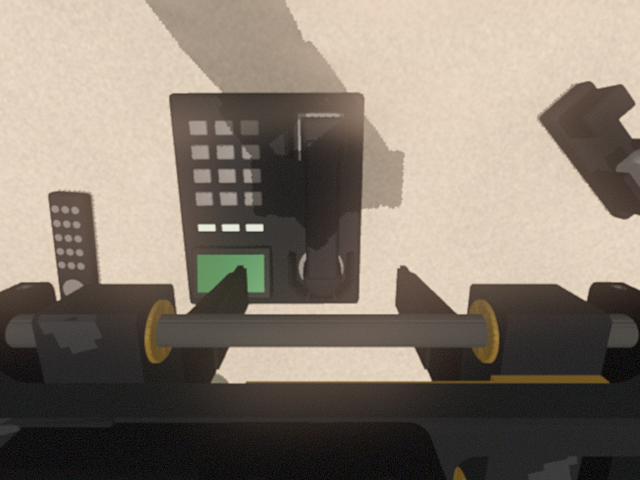

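The handset lies in both wells with a thin grey floor rim showing around it. Its bar top is flat at 0.084 m along its whole length (0.084 expected), so it is down on both floors and the pin is flush. The robot is clear, so I'm handing in.

```bash
python3 -c "
from rig import ctrl
print(ctrl.get_state()['time_s']);print(ctrl.finish_job())"
```

```text
16.45
the job is handed in; nothing more can be done
None
```

I picked up the black handset across its bar and lowered it slowly into the phone's cradle until it touched down. I then released it, raised the gripper about 22 cm clear, and handed in the job at 16.45 s of the 35 s allowed.

- **Seating:** the last wrist depth readings put the bar's top at 0.0842–0.0843 m along its whole length, against 0.084 expected. That means it lies level on both well floors, with the ear end in the round well.
- **Scene camera:** it read the bar's top at about 0.081 m. It also read the phone's top about 2 mm low (0.038), so I put this down to that camera's calibration error. The bar was flat there too.
- **Position:** the wrist view has the handset within about 1.5 mm of the cradle's middle. The scene view puts it about 3–4 mm off, still within the 9 mm play.
- **Pin:** I could not see it under the handset, so that it is pressed flush is inferred from the seated height.
- **Forces:** the wrist force readings I took stayed below about 3 N.

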